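Swap and nest the washed domed lids

TASK

The washed stoneware domed lids stand upside down on their knobs, and the two large ones are on each other's mats: use the spare green mat to swap them, so that blue ends in the middle of the blue mat and white in the middle of the white mat. Nest the smaller lids, still mouth up, in the large one of their own colour, biggest first so that each cups squarely inside the next. Some sizes may be missing; set each lid down gently, let go, and leave the pepper mill where it stands.

Things in the scene. Friction and masses are not known exactly. Their poses are not given: they have to be found in the camera images.
- blue_large: Large domed stoneware lid, glazed blue: rim diameter 132 mm, knob diameter 58 mm, 0.26 kg. 62 mm high, round, stands inverted on its flat knob, mouth up; origin: centre of the knob's flat end (its lowest point), z out of the mouth. Rim band 40 to 62 mm up is upright, 8 mm thick: pinch it from above, a finger inside, one outside. Flat inner floor 26.5 mm up: a lid nested in it stands 26.5 mm higher.
- blue_medium: Medium domed stoneware lid, glazed blue: rim diameter 108 mm, knob diameter 50 mm, 0.19 kg. 62 mm high, round, stands inverted on its flat knob, mouth up; origin: centre of the knob's flat end (its lowest point), z out of the mouth. Rim band 40 to 62 mm up is upright, 8 mm thick: pinch it from above, a finger inside, one outside. Flat inner floor 26.5 mm up: a lid nested in it stands 26.5 mm higher. May be absent.
- blue_small: Small domed stoneware lid, glazed blue: rim diameter 84 mm, knob diameter 42 mm, 0.13 kg. 62 mm high, round, stands inverted on its flat knob, mouth up; origin: centre of the knob's flat end (its lowest point), z out of the mouth. Rim band 40 to 62 mm up is upright, 8 mm thick: pinch it from above, a finger inside, one outside. Flat inner floor 26.5 mm up: a lid nested in it stands 26.5 mm higher. May be absent.
- white_large: Large domed stoneware lid, glazed white: rim diameter 132 mm, knob diameter 58 mm, 0.26 kg. 62 mm high, round, stands inverted on its flat knob, mouth up; origin: centre of the knob's flat end (its lowest point), z out of the mouth. Rim band 40 to 62 mm up is upright, 8 mm thick: pinch it from above, a finger inside, one outside. Flat inner floor 26.5 mm up: a lid nested in it stands 26.5 mm higher.
- white_medium: Medium domed stoneware lid, glazed white: rim diameter 108 mm, knob diameter 50 mm, 0.19 kg. 62 mm high, round, stands inverted on its flat knob, mouth up; origin: centre of the knob's flat end (its lowest point), z out of the mouth. Rim band 40 to 62 mm up is upright, 8 mm thick: pinch it from above, a finger inside, one outside. Flat inner floor 26.5 mm up: a lid nested in it stands 26.5 mm higher. May be absent.
- white_small: Small domed stoneware lid, glazed white: rim diameter 84 mm, knob diameter 42 mm, 0.13 kg. 62 mm high, round, stands inverted on its flat knob, mouth up; origin: centre of the knob's flat end (its lowest point), z out of the mouth. Rim band 40 to 62 mm up is upright, 8 mm thick: pinch it from above, a finger inside, one outside. Flat inner floor 26.5 mm up: a lid nested in it stands 26.5 mm higher. May be absent.
- blue_mat: Blue round mat fixed to the counter, 150 mm across and 3 mm thick; origin at the centre of its underside, on the counter top.
- white_mat: White round mat fixed to the counter, 150 mm across and 3 mm thick; origin at the centre of its underside, on the counter top.
- green_mat: Green (spare, empty at first) round mat fixed to the counter, 150 mm across and 3 mm thick; origin at the centre of its underside, on the counter top.
- pepper_mill: Bystander: wooden pepper mill, 58 mm across, 150 mm tall, standing behind the wire cutter; origin at the centre of its underside.
Mind the look-alikes: they are no part of the job. Leave any red look-alike of the blue_small alone.

How it is judged:
By the outcome, as a careful person would: the job done as asked, in the order asked, and still so for the second after the job is handed in, with the robot touching nothing.
Of blue_medium, white_medium, blue_small, white_small only 3 to 4 are there at a start; the rules pass over those that are not, and their reading is None.
At some moment in a run one of blue_medium, white_medium, blue_small, white_small may be knocked a few centimetres aside while the robot is not near it.
It also fails if it takes over 208 s, if anything falls off the work surface, if the arm or the gripper's body presses on something with over 40 N, if the wrist force passes 120 N, or if a joint passes its speed limit or range.

ROBOT

A 7-joint arm with a two-finger parallel gripper is mounted at the origin on a cart in front of the work surface, level with it; the furniture and walls round the work are solid. World frame = base frame: x ahead of the robot, y to its left, z up, the work surface at z = 0. Lengths are in m, angles in degrees, forces in N, time in s.
With the tool pointing down it reaches from about 0.35 to 0.9 m from the base axis. Payload 19.9 kg.
Tool frame: the origin (TCP) lies at the very end of the fingers, on their centre line; the grasp point (between the pads) lies 19 mm behind it; z points along the fingers, y is the line along which they close (so a half turn about z gives the same grasp; the last joint's range is limited). The gripper opens to 85 mm and grips with 20 to 120 N. Pads are 22 mm wide; open, the fingers measure 114 mm over their backs; the gripper's body (76 mm by 85 mm) begins 54 mm behind the grasp point. The pads swing forward as they close: fully open they stand 13 mm farther back than shut.
Start: joints at [68.268, 23.915, -0.59, 92.452, 0.269, 63.638, -3.037], TCP at [0.207, -0.59, 0.231] pointing down, gripper open.
Joint ranges: [-161.28, 161.28], [-22.2, 115.67], [-73.04, 71.86], [3.21, 147.25], [-68.34, 248.33], [10.77, 114.83], [-161.83, 161.83]. Speed limits (degrees/s): [108.29, 108.29, 136.94, 136.94, 172.46, 172.46, 172.46].

INTERFACE

Orientations are given as [roll, pitch, yaw] about the fixed x, y, z axes, in that order (R = Rz(yaw) Ry(pitch) Rx(roll)).
In Python, from station import manip gives the robot as it stands.
- The arm moves only by the tool play_rows, never from a script. Its argument "increments" is a list of rows, each a list of 7 numbers: the turn, a rotation vector about the tool's x, y, z in rad, then the shift along the tool's x, y, z in mm, then the opening, from 0 (shut) to 1 (fully open). A call has 1 to 12 rows; each row is the pose to reach, as a shift and turn from the pose commanded when the call began, along the tool's axes at that moment; what a row does not reach only later rows make up. A row lasts 1/8 s, in which the tool goes at most 62.5 mm and 10.7 degrees, less where a joint would pass 70% of its speed; a pose out of reach is approached as far as the arm can. A call with a gripper value outside its range is refused whole. The fingers move at their own pace and stop on an object; the grip force is fixed at half the most. Time passes only in rows, so rows that repeat a pose let the fingers close. It gives the time, the measured TCP pose, the force, the opening and the grip force at its end, in the units of the state.
- manip.sense(): the state, without advancing time (a new reading comes with each control period).
- manip.grab_frame(name): name is "side" or "top" or "wrist"; returns a dict with "frame" (400x640x3 uint8, red, green, blue), "fov_y" (degrees; the focal length in pixels is half the picture's height over the tangent of half this angle, whatever the lens; pixels are square), "cx", "cy" (the principal point, pixels), "origin" and "orientation" of the camera in the world. Camera axes: x right, y down, z forward; pixel columns grow to the right and rows downward; lengths in m; the calibration is good to about 2 mm. A picture is of the moment at which its call begins. There is no depth.
- manip.close_job(): hands the job in; it is judged then, once.
The state is a dict: "time_s": time; "joint_positions": joint angles; "joint_vel": joint speeds; "tau": joint torques, N m; "tcp_pos": TCP position; "ee_rot": TCP orientation; "force": force on the tool from outside, world axes, zero at the start; "moment": the same for the moment, N m; "opening": finger opening in m; "grasp_force": force on a finger pad.
Only numpy, scipy, OpenCV 4.12 (cv2) and the standard library are available. Lean on these libraries where they do the work, as an engineer would, in place of code of your own. Each camera call takes 0.05 s, during which the arm holds its last target. There are 200 camera calls.

## Working session

There is one attempt and no reset: what is moved stays moved. The work goes in short steps, Python scripts to look and compute and a tool call to move; the robot and the scene stay as the last step left them, time stands still between calls to the robot, and variables do not carry over. Pictures are saved under pics/ and viewed, at most 14 in all, crops included, and the job is handed in when it is done.

Besides the shell and the picture viewer there is one more tool, called as name(argument=value, ...), one argument or row to a line, values as JSON. play_rows: Moves the arm, as the interface text tells. Its arguments: {"type":"object","properties":{"increments":{"type":"array"}},"required":["increments"]}

```bash
mkdir -p pics; ls
python3 - <<'E'
from station import manip
import cv2,json
s=manip.sense(); print(s['time_s'],s['tcp_pos'],s['ee_rot'],s['opening'],s['force'])
for n in("side","top","wrist"):
    f=manip.grab_frame(n); cv2.imwrite(f"pics/{n}0.png",f["frame"][:,:,::-1]); print(n,{k:v for k,v in f.items() if k!="frame"})
E
```

```text
pics
0.0 [ 0.20700768 -0.58933438  0.23060323] [-1.79925550e+02  6.19812774e-03  1.93575735e+01] 0.08519694257578944 [-0.26421236 -0.40036094  0.92213387]
side {'fov_y': 46.887543490393256, 'cx': 313.17616309728834, 'cy': 203.3417070258075, 'origin': array([-0.09368075,  0.93513023,  0.81562575]), 'orientation': array([-123.71792943,   -0.80103862, -146.6149919 ])}
top {'fov_y': 48.180620155535834, 'cx': 318.53993306695696, 'cy': 198.2123520521988, 'origin': array([ 0.4549373 , -0.03672237,  1.5508567 ]), 'orientation': array([-176.19794035,    0.42980815,  -88.62935851])}
wrist {'fov_y': 68.89432823781385, 'cx': 317.53107894157154, 'cy': 199.5244813391769, 'origin': array([ 0.26876111, -0.56639158,  0.3725436 ]), 'orientation': array([ 1.65075959e+02,  2.83185319e-02, -7.06794676e+01])}
```

View pics/top0.png

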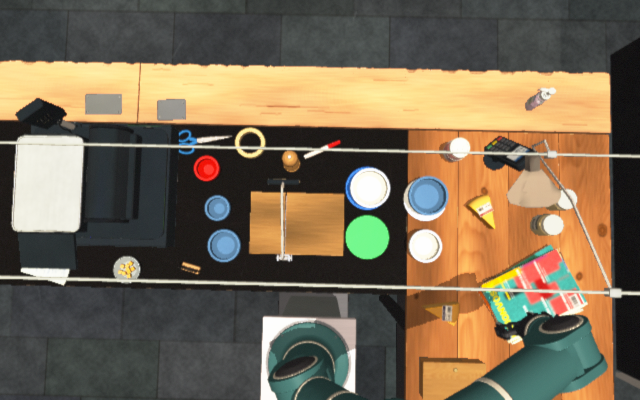

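View pics/side0.png

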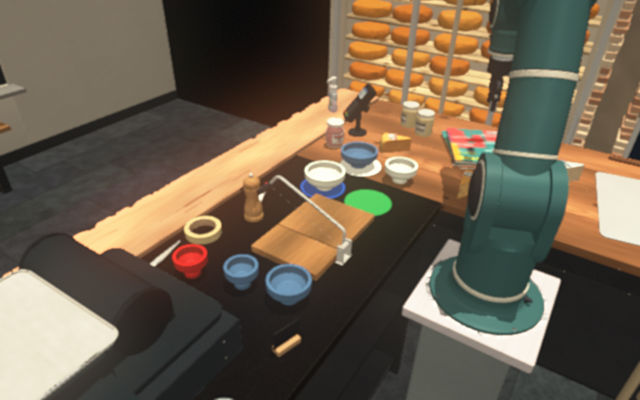

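The top view shows white large on the blue mat at about (370,188), blue large on the white mat at (427,197), the green mat at (367,237), a white lid at (425,245), blue lids at (217,208) and (224,245), and the red look-alike at (206,168). The mill is at (290,160) behind the wire cutter. The side view agrees with this.

```bash
cat > h.py <<'E'
import numpy as np, cv2
from scipy.spatial.transform import Rotation as R
def rays(f,uv):
    uv=np.atleast_2d(uv).astype(float); F=f["frame"].shape[0]/2/np.tan(np.radians(f["fov_y"]/2))
    d=np.c_[(uv[:,0]-f["cx"])/F,(uv[:,1]-f["cy"])/F,np.ones(len(uv))]
    return d@R.from_euler("xyz",f["orientation"],degrees=True).as_matrix().T
def plane(f,uv,z):
    d=rays(f,uv); o=np.array(f["origin"]); return o[:2]+d[:,:2]*((z-o[2])/d[:,2])[:,None]
def pix(f,P):
    F=f["frame"].shape[0]/2/np.tan(np.radians(f["fov_y"]/2))
    c=(np.atleast_2d(P)-f["origin"])@R.from_euler("xyz",f["orientation"],degrees=True).as_matrix()
    return c[:,:2]/c[:,2:]*F+[f["cx"],f["cy"]]
def mask(f,col):
    h=cv2.cvtColor(f["frame"],cv2.COLOR_RGB2HSV); H,S,V=cv2.split(h)
    m={"blue":(H>95)&(H<125)&(S>90)&(V>60),"white":(S<60)&(V>120),"green":(H>45)&(H<80)&(S>100)&(V>80),"red":((H<8)|(H>172))&(S>150)&(V>80)}[col]
    return m.astype(np.uint8)
def circ(p):
    A=np.c_[2*p,np.ones(len(p))]; s=np.linalg.lstsq(A,(p**2).sum(1),rcond=None)[0]
    r=np.sqrt(s[2]+s[0]**2+s[1]**2); return s[0],s[1],2*r,np.abs(np.hypot(*(p-s[:2]).T)-r).max()
def blobs(f,col,z,amin=150,amax=1e9):
    cs,_=cv2.findContours(mask(f,col),cv2.RETR_EXTERNAL,cv2.CHAIN_APPROX_NONE)
    for c in cs:
        if amin<cv2.contourArea(c)<amax:
            h=cv2.convexHull(c)[:,0]; m=cv2.moments(c); w=circ(plane(f,h,z))
            yield np.round([m["m10"]/m["m00"],m["m01"]/m["m00"]]),np.round(np.array(w)*1000,1)
E
python3 - <<'E'
from station import manip
from h import *
f=manip.grab_frame("top")
for c,z in (("blue",.062),("white",.062),("green",.003),("red",.062)):
    for b in blobs(f,c,z): 
        if b[1][2]<220: print(c,*b)
im=f["frame"][130:290,170:480,::-1]; cv2.imwrite("pics/crop1.png",cv2.resize(im,None,fx=2.5,fy=2.5,interpolation=cv2.INTER_CUBIC))
E
```

```text
blue [224. 245.] [390.4 288.1 111.5   1.2]
blue [217. 208.] [514.3 314.7  87.8   1.5]
blue [428. 195.] [ 571.8 -386.8  127.3    1.5]
blue [354. 189.] [ 592.1 -182.6  149.     1.2]
blue [187. 138.] [744.7 427.1  65.6   5.8]
white [498. 389.] [ -90.6 -585.2  138.8   16.3]
white [425. 246.] [ 404.8 -378.4  110.     0.7]
white [552. 224.] [ 485.  -798.8   68.8    2. ]
white [417. 208.] [ 559.6 -376.2  143.9    1.4]
white [370. 188.] [ 593.5 -193.4  134.1    1.7]
white [171. 109.] [844.9 482.4 100.5  15.8]
white [103. 103.] [858.5 714.6 130.8   2.4]
white [541.  97.] [ 911.1 -760.2   98.5   30.2]
green [367. 237.] [ 428.4 -191.9  154.1    0.7]
red [536. 277.] [ 327.7 -768.2  119.    10.5]
red [550. 261.] [ 366.9 -785.1   74.4    9.8]
red [206. 168.] [646.6 356.2  89.5   1.1]
```

View pics/crop1.png

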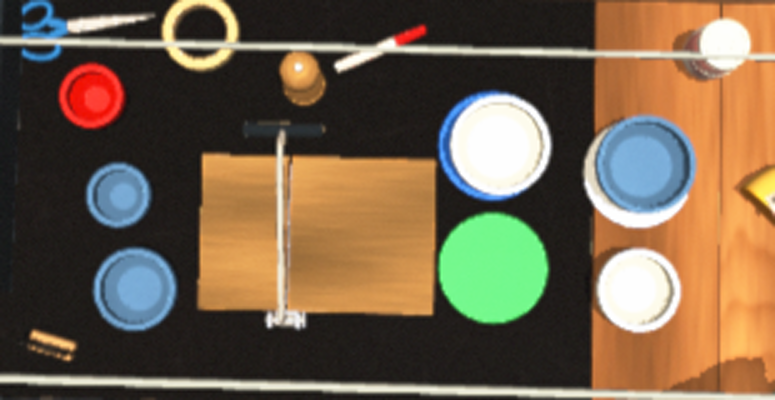

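The crop confirms the layout: three small lids (blue medium, blue small, white medium) and no white small in view. I'll go above the mats for a close look, with yaw 90 so tool x = world y and tool y = world x.

play_rows(
  increments=[
    [0,0,-0.1,20,-10,-30,0.4],
    [0,0,-0.2,50,-30,-60,0.4],
    [0,0,-0.3,90,-50,-80,0.4],
    [0,0,-0.42,130,-75,-90,0.4],
    [0,0,-0.54,170,-97,-90,0.4],
    [0,0,-0.66,210,-120,-90,0.4],
    [0,0,-0.78,250,-143,-90,0.4],
    [0,0,-0.9,290,-166,-90,0.4],
    [0,0,-1.02,325,-187,-90,0.4],
    [0,0,-1.13,360,-206,-90,0.4],
    [0,0,-1.233,389,-223,-90,0.4],
    [0,0,-1.233,389,-223,-90,0.4],
  ],
)

```text
time_s: 1.7
tcp_pos: [0.5017, -0.248, 0.3211]
ee_rot: [180.0, -0.1, 90.3]
force: [-0.4, -0.8, -0.3]
opening: 0.0344
grasp_force: 0.0
```

Run:
```python
from station import manip
from h import *
f=manip.grab_frame("wrist"); cv2.imwrite("pics/w1.png",f["frame"][:,:,::-1]); s=manip.sense(); print(s['time_s'],s['tcp_pos'],s['ee_rot'],s['opening'],s['joint_positions'],f['origin'],f['orientation'])
for c,z in (("blue",.065),("white",.065),("green",.003)):
    for b in blobs(f,c,z,1500): print(c,*b)
f=manip.grab_frame("top")
for c,z in (("blue",.062),("white",.062),("blue",.003),("white",.003)):
    for b in blobs(f,c,z):
        if b[1][2]<220 and b[1][1]<0: print(c,*b)
```

```text
1.75 [ 0.50071265 -0.24965842  0.32105392] [-1.79978746e+02 -1.77280460e-02  9.01175965e+01] 0.034306481589903154 [ 43.63424651  14.49293563 -24.49713847  94.76165821   6.24958
  72.12813337  18.01884558] [ 0.50158473 -0.18152402  0.46299528] [ 1.65088663e+02 -3.40204108e-02  3.03527624e-01]
blue [359. 251.] [ 572.8 -384.9  130.     1.6]
white [243. 243.] [ 410.9 -373.9  112.3    3.8]
white [387. 128.] [ 594.5 -191.4  131.3    0.6]
white [52. 70.] [ 148.9 -101.3  150.1    9.4]
green [271. 126.] [ 430.1 -190.6  148.7    0.5]
blue [353. 187.] [ 593.1 -182.2  147.5    1.2]
white [521. 385.] [ -40.2 -687.9   95.5   10.5]
white [552. 224.] [ 484.9 -798.9   68.9    1.6]
white [370. 188.] [ 593.5 -193.3  134.     1.8]
white [541.  97.] [ 911.2 -760.2   98.2   29.9]
blue [353. 187.] [ 598.5 -188.   153.4    1.3]
white [521. 385.] [ -59.8 -713.7   99.2   10.9]
white [552. 224.] [ 486.1 -829.1   71.7    1.6]
white [370. 188.] [ 599.  -199.5  139.3    1.9]
white [541.  97.] [ 929.3 -788.9  102.1   31.1]
```

View pics/w1.png

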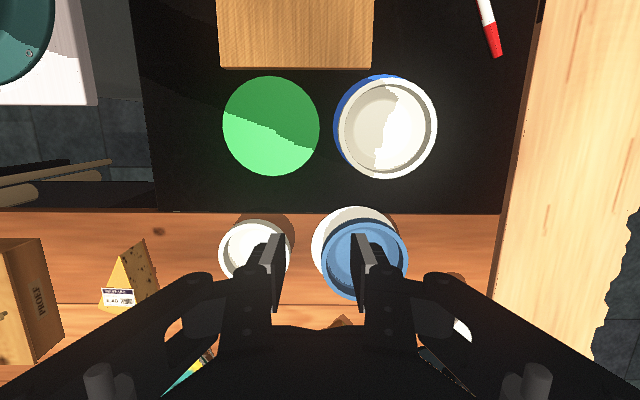

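The wrist view shows white large at pixel (387,128), the green mat at (271,126), and white medium and blue large behind the fingers. It agrees with the top view to 2 mm, so I'll grip white large on its near wall.

play_rows(
  increments=[
    [0,0,0,20,10,-10,0.4],
    [0,0,0,45,25,20,0.4],
    [0,0,0,58,32,70,0.4],
    [0,0,0,58,32,120,0.4],
    [0,0,0,58,32,165,0.4],
    [0,0,0,58,32,205,0.4],
    [0,0,0,58,32,230,0.4],
    [0,0,0,58,32,250,0.4],
    [0,0,0,58,32,265,0.4],
    [0,0,0,58,32,275,0.4],
    [0,0,0,58,32,282,0.4],
    [0,0,0,58,32,282,0.4],
  ],
)

```text
time_s: 3.3
tcp_pos: [0.5322, -0.1923, 0.0392]
ee_rot: [-180.0, -0.0, 90.0]
force: [-0.4, -0.3, 0.8]
opening: 0.0343
grasp_force: 0.0
```

play_rows(
  increments=[
    [0,0,0,0,0,0,0.2],
    [0,0,0,0,0,0,0.1],
    [0,0,0,0,0,0,0],
    [0,0,0,0,0,0,0],
    [0,0,0,0,0,0,0],
    [0,0,0,0,0,0,0],
  ],
)

```text
time_s: 4.05
tcp_pos: [0.5333, -0.1934, 0.0404]
ee_rot: [179.8, 0.1, 89.9]
force: [-0.0, -3.1, 7.3]
opening: 0.007
grasp_force: 65.2
```

play_rows(
  increments=[
    [0,0,0,0,0,-5,0],
    [0,0,0,0,0,-12,0],
    [0,0,0,0,0,-25,0],
    [0,0,0,0,0,-40,0],
    [0,0,0,0,0,-60,0],
    [0,0,0,0,0,-60,0],
  ],
)

```text
time_s: 4.8
tcp_pos: [0.5332, -0.1927, 0.1013]
ee_rot: [179.8, 0.1, 90.0]
force: [0.1, -0.0, -3.4]
opening: 0.0067
grasp_force: 64.6
```

Run:
```python
from station import manip
from h import *
s=manip.sense(); print(s['tcp_pos'],s['ee_rot'],s['force'],s['opening'])
f=manip.grab_frame("wrist"); g=manip.grab_frame("side")
a=f["frame"][:,:,::-1]; b=cv2.resize(g["frame"][130:230,250:450,::-1],(640,320))
cv2.imwrite("pics/w2.png",cv2.resize(np.vstack([a,b]),None,fx=.8,fy=.8))
for c,z in (("blue",.003),("white",.122)):
    for b in blobs(f,c,z,1500): print(c,*b)
```

```text
[ 0.53317988 -0.19269879  0.10128175] [1.79841820e+02 6.74590122e-02 8.99906259e+01] [ 0.09538728 -0.04650581 -3.38120994] 0.006739543465799368
blue [350. 143.] [ 5.983e+02 -1.865e+02  1.477e+02  3.000e-01]
white [462. 206.] [ 595.5 -186.6  133.3    6.3]
```

View pics/w2.png

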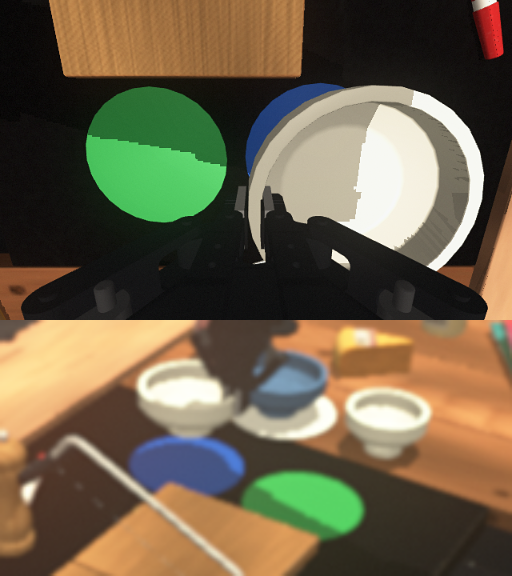

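White large is held level, the blue mat is at (598,-186.5), and the green mat is clear. I'll set it down on green.

play_rows(
  increments=[
    [0,0,0,0,-15,0,0],
    [0,0,0,0,-40,0,0],
    [0,0,0,1,-70,0,0],
    [0,0,0,2,-100,0,0],
    [0,0,0,2,-130,0,0],
    [0,0,0,2,-153,10,0],
    [0,0,0,2,-165,25,0],
    [0,0,0,2,-165,38,0],
    [0,0,0,2,-165,48,0],
    [0,0,0,2,-165,54,0],
    [0,0,0,2,-165,57,0],
    [0,0,0,2,-165,58,0],
  ],
)

```text
time_s: 6.4
tcp_pos: [0.3673, -0.1903, 0.0413]
ee_rot: [-180.0, -0.0, 90.0]
force: [-3.4, 1.3, 4.3]
opening: 0.0069
grasp_force: 65.7
```

play_rows(
  increments=[
    [0,0,0,0,0,0.5,0],
    [0,0,0,0,0,1,0],
    [0,0,0,0,0,1.5,0],
    [0,0,0,0,0,1.5,0],
  ],
)

```text
time_s: 6.9
tcp_pos: [0.3668, -0.1903, 0.0402]
ee_rot: [-180.0, 0.0, 90.0]
force: [-10.8, 2.8, 18.0]
opening: 0.007
grasp_force: 67.9
```

play_rows(
  increments=[
    [0,0,0,0,0,-1,0],
    [0,0,0,0,0,-1,0.15],
    [0,0,0,0,0,-1,0.3],
    [0,0,0,0,0,-1,0.35],
    [0,0,0,0,0,-10,0.35],
    [0,0,0,0,0,-30,0.35],
    [0,0,0,0,0,-60,0.35],
    [0,0,0,0,0,-100,0.35],
    [0,0,0,0,0,-140,0.35],
    [0,0,0,-25,20,-180,0.35],
    [0,0,0,-60,40,-210,0.35],
    [0,0,0,-60,40,-220,0.35],
  ],
)

```text
time_s: 8.4
tcp_pos: [0.4083, -0.2523, 0.2618]
ee_rot: [179.9, 0.1, 89.9]
force: [-0.2, 0.7, -0.6]
opening: 0.0297
grasp_force: 0.0
```

Run:
```python
from station import manip
from h import *
s=manip.sense(); print(s['time_s'],s['tcp_pos'],s['ee_rot'],s['force'])
for n in ("wrist","top"):
  f=manip.grab_frame(n)
  for c,z in (("blue",.065),("blue",.003),("white",.065),("white",.003)):
    for b in blobs(f,c,z,1500 if n=="wrist" else 150): 
      if 200<b[1][0]<700 and b[1][1]>-500 and 70<b[1][2]<200: print(n,c,z,*b)
```

```text
8.4 [ 0.40825546 -0.25226903  0.26182635] [1.79865637e+02 5.58587884e-02 8.98971074e+01] [-0.18928429  0.67794821 -0.56356144]
wrist blue 0.065 [450. 259.] [ 572.9 -377.8  126.6    9.9]
wrist blue 0.065 [460. 119.] [ 5.691e+02 -1.870e+02  1.262e+02  3.000e-01]
wrist blue 0.003 [450. 259.] [ 603.1 -413.   149.8   11.7]
wrist blue 0.003 [460. 119.] [ 5.986e+02 -1.872e+02  1.493e+02  3.000e-01]
wrist white 0.065 [317. 271.] [ 406.6 -372.4  110.8    5.5]
wrist white 0.065 [409. 232.] [ 539.2 -341.9  102.     7.7]
wrist white 0.065 [335. 116.] [ 4.290e+02 -1.832e+02  1.305e+02  4.000e-01]
wrist white 0.003 [317. 271.] [ 406.2 -406.6  131.1    6.5]
wrist white 0.003 [409. 232.] [ 563.2 -370.5  120.6    9.1]
wrist white 0.003 [335. 116.] [ 432.8 -182.8  154.4    0.5]
top blue 0.065 [224. 245.] [390.6 287.3 111.3   1.1]
top blue 0.065 [217. 208.] [514.  313.9  87.6   0.8]
top blue 0.065 [428. 195.] [ 571.5 -386.1  127.     1.5]
top blue 0.065 [367. 188.] [ 592.  -182.4  149.3    0.9]
top blue 0.003 [224. 245.] [387.9 300.8 115.9   1.1]
top blue 0.003 [217. 208.] [516.5 328.6  91.2   0.8]
top blue 0.003 [428. 195.] [ 576.4 -400.7  132.3    1.6]
top blue 0.003 [367. 188.] [ 597.8 -188.4  155.5    0.9]
top white 0.065 [366. 237.] [ 427.5 -184.   130.2    1.1]
top white 0.065 [417. 208.] [ 559.4 -375.6  143.7    1.4]
top white 0.003 [366. 237.] [ 426.4 -190.1  135.6    1.1]
top white 0.003 [417. 208.] [ 563.7 -389.7  149.7    1.5]
```

White large stands on green at about (429,-183), having swung a little in the pinch, so from now on I'll measure lids while they're held. The blue mat is clear at (598.5,-187). Next is blue large at (572.3,-386), gripped on its far wall.

play_rows(
  increments=[
    [0,0,0,-15,25,0,0.4],
    [0,0,0,-40,65,0,0.4],
    [0,0,0,-65,110,0,0.4],
    [0,0,0,-90,155,0,0.4],
    [0,0,0,-115,195,10,0.4],
    [0,0,0,-134,226,40,0.4],
    [0,0,0,-134,226,85,0.4],
    [0,0,0,-134,226,130,0.4],
    [0,0,0,-134,226,165,0.4],
    [0,0,0,-134,226,195,0.4],
    [0,0,0,-134,226,212,0.4],
    [0,0,0,-134,226,219,0.4],
  ],
)

```text
time_s: 10.0
tcp_pos: [0.633, -0.3836, 0.04]
ee_rot: [-179.9, -0.1, 90.0]
force: [-0.1, -0.9, -0.0]
opening: 0.0338
grasp_force: 0.0
```

play_rows(
  increments=[
    [0,0,0,0,0,0,0.3],
    [0,0,0,0,0,0,0.2],
    [0,0,0,0,0,0,0.1],
    [0,0,0,0,0,0,0],
    [0,0,0,0,0,0,0],
    [0,0,0,0,0,0,0],
    [0,0,0,0,0,-4,0],
    [0,0,0,0,0,-10,0],
    [0,0,0,0,0,-20,0],
    [0,0,0,0,0,-40,0],
    [0,0,0,0,0,-60,0],
    [0,0,0,0,0,-60,0],
  ],
)

```text
time_s: 11.5
tcp_pos: [0.6343, -0.3849, 0.1036]
ee_rot: [179.8, 0.1, 90.0]
force: [-0.5, 0.0, -4.0]
opening: 0.0072
grasp_force: 56.3
```

```bash
cat >> h.py <<'E'
def held(f,col,z,R0,near,vmax=1e9,umin=-1,umax=1e9):
    "centre of rim: fixed-radius fit to hull points with row<vmax of the blob nearest to 'near' (world xy)"
    from scipy.optimize import least_squares
    cs,_=cv2.findContours(mask(f,col),cv2.RETR_EXTERNAL,cv2.CHAIN_APPROX_NONE)
    cs=[c for c in cs if cv2.contourArea(c)>1500]
    c=min(cs,key=lambda c:np.hypot(*(plane(f,c[:,0],z).mean(0)-near)))
    h=c[:,0]; h=h[(h[:,1]<vmax)&(h[:,0]>umin)&(h[:,0]<umax)]; p=plane(f,h,z)
    s=least_squares(lambda q:np.hypot(*(p-q).T)-R0,near,loss="soft_l1",f_scale=.001)
    return np.round(s.x*1000,1),len(p),round(np.median(np.abs(s.fun))*1000,2)
E
python3 - <<'E'
from station import manip
from h import *
s=manip.sense(); print(s['tcp_pos'],s['ee_rot'],s['force'],s['opening'])
f=manip.grab_frame("wrist"); cv2.imwrite("pics/w3.png",f["frame"][:,:,::-1])
t=s['tcp_pos']; z=t[2]+.024
for v in (180,220,1e3): print(held(f,"blue",z,.066,np.array([t[0]-.062,t[1]]),v))
for b in blobs(f,"white",.003,1500): print(*b)
E
```

```text
[ 0.63429595 -0.38488938  0.10355108] [1.79819263e+02 1.05982689e-01 8.99924609e+01] [-0.47083233  0.03509479 -3.98851126] 0.007170848001394723
(array([ 577.6, -387.7]), 233, np.float64(0.37))
(array([ 580.3, -388.7]), 453, np.float64(2.69))
(array([ 579.4, -388.4]), 1404, np.float64(7.76))
[ 22. 206.] [ 359.3 -393.5  142.2    7.9]
[272. 152.] [ 5.665e+02 -3.882e+02  1.478e+02  2.000e-01]
```

View pics/w3.png

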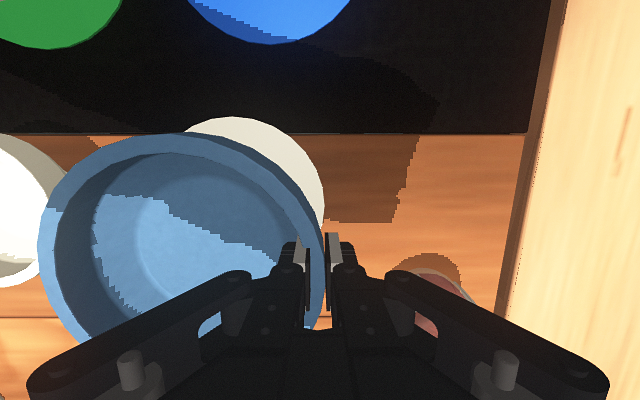

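Blue large is held, sagging very slightly, with its centre about 2.5 mm to -y of the tool. The blue mat is free at the top of the view, so I'll carry it there.

play_rows(
  increments=[
    [0,0,0,12,2,0,0],
    [0,0,0,35,5,0,0],
    [0,0,0,65,9,0,0],
    [0,0,0,95,13,0,0],
    [0,0,0,125,17,0,0],
    [0,0,0,155,21,0,0],
    [0,0,0,180,24,0,0],
    [0,0,0,195,26,0,0],
    [0,0,0,200,26,10,0],
    [0,0,0,200,26,25,0],
    [0,0,0,200,26,30,0],
    [0,0,0,200,26,30,0],
  ],
)

```text
time_s: 13.05
tcp_pos: [0.6588, -0.185, 0.0699]
ee_rot: [-179.9, -0.0, 89.9]
force: [0.3, -0.2, -2.4]
opening: 0.0071
grasp_force: 57.3
```

Run:
```python
from station import manip
from h import *
s=manip.sense(); print(s['tcp_pos'],s['ee_rot'],s['force'],s['opening'])
f=manip.grab_frame("wrist"); cv2.imwrite("pics/w4.png",f["frame"][:,:,::-1])
t=s['tcp_pos']; z=t[2]+.024
for v in (180,220,1e3): print(held(f,"blue",z,.066,np.array([t[0]-.062,t[1]]),v))
```

```text
[ 0.65877435 -0.18501135  0.06993006] [-1.79933013e+02 -1.54292889e-02  8.99456330e+01] [ 0.32901624 -0.22086188 -2.40389268] 0.007059613279587014
(array([ 615.4, -181.1]), 283, np.float64(1.84))
(array([ 611.2, -180.8]), 363, np.float64(3.03))
(array([ 598.9, -173.7]), 964, np.float64(6.97))
```

View pics/w4.png

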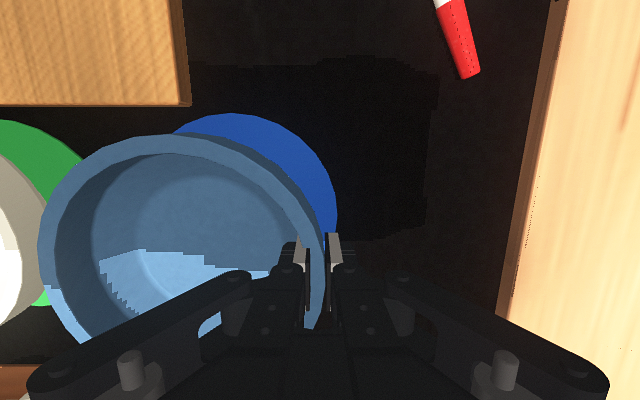

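The lid sits at the same pixels as in the last view (rim left at 38, top at row 135), so it hasn't slipped. Lowering it now.

play_rows(
  increments=[
    [0,0,0,0,1,8,0],
    [0,0,0,0,1,16,0],
    [0,0,0,0,1,22,0],
    [0,0,0,0,1,26,0],
    [0,0,0,0,1,28,0],
    [0,0,0,0,1,29,0],
  ],
)

```text
time_s: 13.85
tcp_pos: [0.6605, -0.1843, 0.042]
ee_rot: [180.0, -0.0, 90.0]
force: [-0.3, -0.4, 2.8]
opening: 0.007
grasp_force: 57.9
```

play_rows(
  increments=[
    [0,0,0,0,0,0.5,0],
    [0,0,0,0,0,1,0],
    [0,0,0,0,0,0.5,0.1],
    [0,0,0,0,0,0,0.25],
    [0,0,0,0,0,0,0.35],
    [0,0,0,0,0,-10,0.35],
    [0,0,0,0,0,-30,0.35],
    [0,0,0,0,0,-60,0.35],
    [0,0,0,0,-20,-100,0.35],
    [0,0,0,-10,-60,-140,0.35],
    [0,0,0,-20,-100,-180,0.35],
    [0,0,0,-30,-130,-210,0.35],
  ],
)

```text
time_s: 15.35
tcp_pos: [0.5291, -0.2146, 0.255]
ee_rot: [179.9, 0.1, 90.0]
force: [-0.4, -0.6, 0.7]
opening: 0.0299
grasp_force: 0.0
```

play_rows(
  increments=[
    [0,0,0,-20,-30,0,0.35],
    [0,0,0,-40,-60,0,0.35],
    [0,0,0,-40,-80,0,0.35],
    [0,0,0,-40,-80,0,0.35],
  ],
)

```text
time_s: 15.85
tcp_pos: [0.4494, -0.2547, 0.2533]
ee_rot: [179.9, 0.1, 89.9]
force: [-0.2, -0.2, -0.6]
opening: 0.0297
grasp_force: 0.0
```

Run:
```python
from station import manip
from h import *
s=manip.sense(); print(s['time_s'],s['tcp_pos'],s['ee_rot'],s['force'])
for n in ("wrist","top"):
  f=manip.grab_frame(n)
  if n=="wrist": cv2.imwrite("pics/w5.png",f["frame"][:,:,::-1])
  for c,z in (("blue",.065),("white",.065),("white",.003)):
    for b in blobs(f,c,z,1500 if n=="wrist" else 150): 
      if 200<b[1][0]<700 and b[1][1]>-500 and 70<b[1][2]<200: print(n,c,z,*b)
```

```text
15.85 [ 0.4494244  -0.25468587  0.25328305] [1.79946871e+02 8.58247204e-02 8.99348622e+01] [-0.19060183 -0.23502778 -0.63255565]
wrist blue 0.065 [444. 117.] [ 588.1 -188.7  143.9    8.2]
wrist white 0.065 [299. 271.] [ 408.  -372.   109.4    3.4]
wrist white 0.065 [407. 244.] [ 555.5 -338.5   98.    18.5]
wrist white 0.065 [298. 114.] [ 429.  -183.4  130.7    0.5]
wrist white 0.003 [299. 271.] [ 400.2 -406.6  129.9    4.1]
wrist white 0.003 [407. 244.] [ 575.4 -366.9  116.4   22. ]
wrist white 0.003 [298. 114.] [ 425.2 -182.5  155.3    0.6]
top blue 0.065 [214. 258.] [347.3 318.7 111.3   1. ]
top blue 0.065 [217. 208.] [514.2 313.9  87.6   1.4]
top blue 0.065 [367. 188.] [ 592.8 -182.9  148.6    1.6]
top white 0.065 [366. 238.] [ 427.2 -184.8  130.9    1.1]
top white 0.065 [426. 195.] [ 560.9 -375.5  143.4    3.5]
top white 0.003 [366. 238.] [ 426.  -191.   136.4    1.1]
top white 0.003 [426. 195.] [ 565.3 -389.6  149.4    3.7]
```

View pics/w5.png

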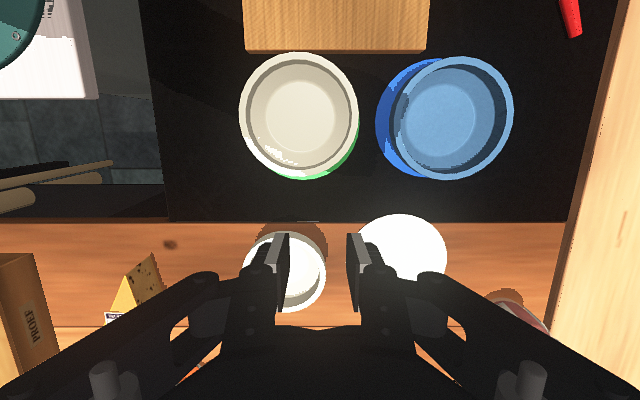

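White large is at (298,114), blue large at (452,118) on its mat, and the white mat at (400,250) is now empty. Meanwhile blue medium was knocked to about (347,318). I'll fit the blue lid separately from its mat by saturation.

Run:
```python
s=open('h.py').read()
s=s.replace('"green":(H','"lblue":(H>95)&(H<125)&(S>90)&(S<190)&(V>60),"green":(H')
open('h.py','w').write(s)
from station import manip
from h import *
f=manip.grab_frame("wrist"); h=cv2.cvtColor(f["frame"],cv2.COLOR_RGB2HSV)
print(h[118,385],h[118,395],h[118,410],h[70,450],h[118,480])
for z in (.065,): 
  for b in blobs(f,"lblue",z,1500): print(*b)
print(held(f,"lblue",.065,.066,np.array([.6,-.187])))
g=manip.grab_frame("top")
print(held(g,"lblue",.065,.066,np.array([.6,-.187])) if 0 else [b for b in blobs(g,"lblue",.065)])
# white mat: fit from wrist rows<290 and right of fingers
print(held(f,"white",.003,.075,np.array([.565,-.389]),280,375))
print(held(f,"white",.065,.066,np.array([.429,-.183])))
```

```text
[109 176 161] [104 105 138] [103 101 220] [104 107 178] [104 107 178]
[443. 118.] [ 588.6 -188.1  143.5    7.1]
(array([ 590.5, -187.7]), 382, np.float64(4.88))
[(array([214., 258.]), array([347.2, 318.8, 111.5,   1.2])), (array([217., 208.]), array([514.1, 314.1,  87.5,   0.7])), (array([367., 187.]), array([ 594. , -183. ,  147.1,    7.4])), (array([187., 138.]), array([744.1, 426.2,  65.5,   5.8]))]
(array([ 563.7, -388.3]), 182, np.float64(1.47))
(array([ 429. , -183.4]), 345, np.float64(1.11))
```

```bash
sed -i 's/(S>90)&(S<190)/(S>70)\&(S<140)/' h.py
python3 - <<'E'
from station import manip
from h import *
f=manip.grab_frame("wrist")
for b in blobs(f,"lblue",.065,1500): print(*b)
m=mask(f,"blue")-mask(f,"lblue")
g=manip.grab_frame("top")
for b in blobs(g,"lblue",.065): print(*b)
E
```

```text
[451. 119.] [ 596.3 -188.   133.4    2.1]
[214. 258.] [346.8 319.4 112.6   0.9]
[217. 208.] [514.1 314.5  88.8   0.8]
[369. 186.] [ 597.6 -190.6  134.4    2.3]
```

Blue large is within 2 mm of its mat's centre. Next I'll grip white large on its near wall and lift it.

play_rows(
  increments=[
    [0,0,0,20,-20,0,0.4],
    [0,0,0,45,-50,0,0.4],
    [0,0,0,65,-75,20,0.4],
    [0,0,0,71,-82,55,0.4],
    [0,0,0,71,-82,95,0.4],
    [0,0,0,71,-82,135,0.4],
    [0,0,0,71,-82,165,0.4],
    [0,0,0,71,-82,188,0.4],
    [0,0,0,71,-82,202,0.4],
    [0,0,0,71,-82,210,0.4],
    [0,0,0,71,-82,211,0.4],
    [0,0,0,71,-82,211,0.4],
  ],
)

```text
time_s: 17.65
tcp_pos: [0.3686, -0.1835, 0.0413]
ee_rot: [180.0, 0.0, 90.0]
force: [0.1, 0.4, 0.3]
opening: 0.0338
grasp_force: 0.0
```

play_rows(
  increments=[
    [0,0,0,0,0,0,0.3],
    [0,0,0,0,0,0,0.2],
    [0,0,0,0,0,0,0.1],
    [0,0,0,0,0,0,0],
    [0,0,0,0,0,0,0],
    [0,0,0,0,0,0,0],
    [0,0,0,0,0,-4,0],
    [0,0,0,0,0,-12,0],
    [0,0,0,0,0,-30,0],
    [0,0,0,0,0,-60,0],
    [0,0,0,0,0,-90,0],
    [0,0,0,0,0,-100,0],
  ],
)

```text
time_s: 19.15
tcp_pos: [0.3687, -0.1837, 0.1423]
ee_rot: [179.9, 0.1, 90.0]
force: [0.4, -0.2, -3.5]
opening: 0.0068
grasp_force: 59.1
```

play_rows(
  increments=[
    [0,0,0,-12,8,0,0],
    [0,0,0,-35,23,0,0],
    [0,0,0,-65,43,0,0],
    [0,0,0,-95,63,0,0],
    [0,0,0,-125,83,0,0],
    [0,0,0,-155,103,0,0],
    [0,0,0,-180,119,0,0],
    [0,0,0,-198,131,0,0],
    [0,0,0,-207,135,5,0],
    [0,0,0,-207,135,20,0],
    [0,0,0,-207,135,35,0],
    [0,0,0,-207,135,40,0],
  ],
)

```text
time_s: 20.65
tcp_pos: [0.5025, -0.3894, 0.0991]
ee_rot: [-179.9, -0.1, 90.0]
force: [-0.3, 0.1, -2.1]
opening: 0.0068
grasp_force: 59.2
```

Run:
```python
from station import manip
from h import *
s=manip.sense(); print(s['time_s'],s['tcp_pos'],s['ee_rot'],s['force'],s['opening'])
f=manip.grab_frame("wrist"); cv2.imwrite("pics/w6.png",f["frame"][:,:,::-1])
for b in blobs(f,"white",s['tcp_pos'][2]+.024,1500): print(*b)
```

```text
20.65 [ 0.50246872 -0.38941888  0.09906841] [-1.79896928e+02 -8.15687822e-02  9.00296000e+01] [-0.29501005  0.07500352 -2.05758272] 0.006790848891969225
[168. 204.] [ 439.9 -358.5   70.6    1.7]
[458. 218.] [ 5.637e+02 -3.878e+02  1.286e+02  5.000e-01]
[353. 152.] [ 5.338e+02 -3.554e+02  7.320e+01  2.000e-01]
```

View pics/w6.png

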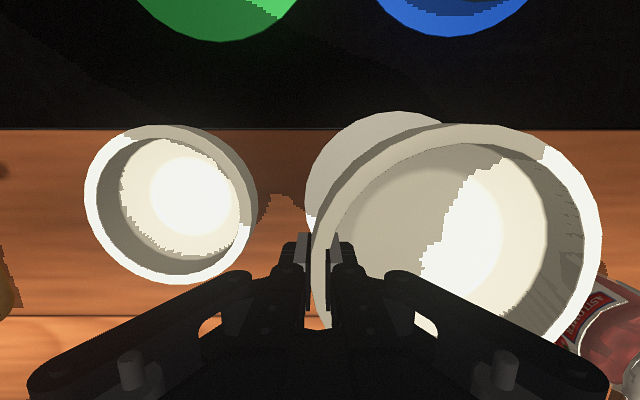

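White large is held at (563.7,-387.8) over the white mat, whose centre I make (565.5,-390). White medium is at left, clear of it. I'll nudge it over and lower it.

play_rows(
  increments=[
    [0,0,0,-1,1,10,0],
    [0,0,0,-2,2,25,0],
    [0,0,0,-2,2,38,0],
    [0,0,0,-2,2,47,0],
    [0,0,0,-2,2,53,0],
    [0,0,0,-2,2,56,0],
    [0,0,0,-2,2,57,0],
    [0,0,0,-2,2,57.5,0],
  ],
)

```text
time_s: 21.7
tcp_pos: [0.5054, -0.3925, 0.0435]
ee_rot: [180.0, 0.0, 90.0]
force: [0.3, 0.6, -3.5]
opening: 0.0067
grasp_force: 59.2
```

play_rows(
  increments=[
    [0,0,0,1,0,1,0],
    [0,0,0,1,0,1.5,0],
    [0,0,0,1,0,2,0],
    [0,0,0,1,0,2.5,0],
  ],
)

```text
time_s: 22.2
tcp_pos: [0.5052, -0.3914, 0.0411]
ee_rot: [-180.0, 0.0, 90.0]
force: [-6.2, 4.1, 11.7]
opening: 0.0067
grasp_force: 61.2
```

play_rows(
  increments=[
    [0,0,0,0,0,-0.5,0],
    [0,0,0,0,0,-1,0.1],
    [0,0,0,0,0,-1,0.2],
    [0,0,0,0,0,-1,0.25],
    [0,0,0,0,0,-10,0.25],
    [0,0,0,0,0,-30,0.25],
    [0,0,0,0,0,-60,0.25],
    [0,0,0,-10,0,-100,0.25],
    [0,0,0,-30,0,-150,0.25],
    [0,0,0,-60,0,-200,0.25],
    [0,0,0,-80,0,-240,0.25],
    [0,0,0,-80,0,-240,0.25],
  ],
)

```text
time_s: 23.7
tcp_pos: [0.5055, -0.4733, 0.2856]
ee_rot: [179.7, 0.3, 89.9]
force: [-0.3, 1.2, -0.5]
opening: 0.0212
grasp_force: 0.0
```

Run:
```python
from station import manip
from h import *
s=manip.sense(); print(s['time_s'],s['tcp_pos'],s['ee_rot'],s['force'])
f=manip.grab_frame("wrist"); cv2.imwrite("pics/w7.png",f["frame"][:,:,::-1])
for c,z in (("white",.065),("white",.062),("blue",.003),("lblue",.065)):
    for b in blobs(f,c,z,1500): 
      if 80<b[1][2]<200:print(c,z,*b)
g=manip.grab_frame("side")
# obstacle heights: cutter arm top & mill top, two-view triangulation from hand-read pixels
t=manip.grab_frame("top")
def tri(a,b):
    d1=rays(t,a)[0];d2=rays(g,b)[0];o1,o2=np.array(t["origin"]),np.array(g["origin"])
    A=np.c_[d1,-d2];q=np.linalg.lstsq(A,o2-o1,rcond=None)[0];return (o1+d1*q[0]+o2+d2*q[1])/2
print("cutter far end",tri((283,182),(275,179)),"near end",tri((285,257),(345,240)))
```

```text
23.7 [ 0.50554436 -0.47334923  0.28555404] [179.74652414   0.25034425  89.89113753] [-0.254012    1.24796356 -0.50361223]
white 0.065 [365. 104.] [ 563.2 -391.1  135.6    3.4]
white 0.065 [233.  94.] [ 408.2 -378.9  106.7    1.1]
white 0.062 [365. 104.] [ 563.7 -391.   136.7    3.4]
white 0.062 [233.  94.] [ 407.4 -378.6  107.6    1.1]
cutter far end [0.58904393 0.08378283 0.16996513] near end [0.3554592  0.08290023 0.06074706]
```

View pics/w7.png

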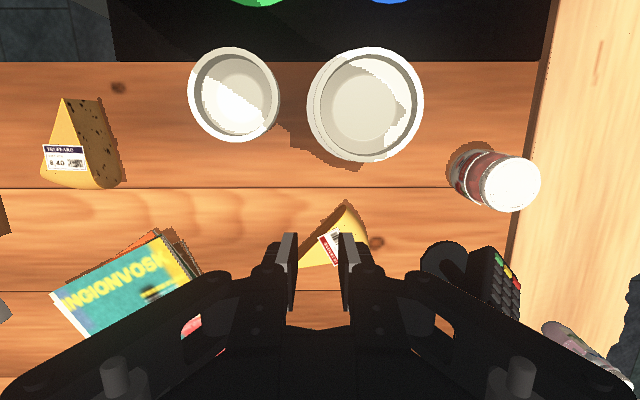

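White large is on its mat at (369,104), centred to about 1 mm. White medium is at (407.5,-378.7), and the cutter bow is no higher than about 0.17. White medium goes in next, gripped on its near wall at 39 mm so the outer finger clears the large rim.

play_rows(
  increments=[
    [0,0,0,20,-30,0,0.4],
    [0,0,0,45,-70,0,0.4],
    [0,0,0,70,-110,10,0.4],
    [0,0,0,88,-140,40,0.4],
    [0,0,0,94,-148,80,0.4],
    [0,0,0,94,-148,125,0.4],
    [0,0,0,94,-148,165,0.4],
    [0,0,0,94,-148,200,0.4],
    [0,0,0,94,-148,225,0.4],
    [0,0,0,94,-148,240,0.4],
    [0,0,0,94,-148,246,0.4],
    [0,0,0,94,-148,246,0.4],
  ],
)

```text
time_s: 25.35
tcp_pos: [0.3574, -0.3773, 0.035]
ee_rot: [180.0, 0.0, 90.0]
force: [0.8, -0.3, 0.6]
opening: 0.0343
grasp_force: 0.0
```

play_rows(
  increments=[
    [0,0,0,0,0,0,0.3],
    [0,0,0,0,0,0,0.2],
    [0,0,0,0,0,0,0.1],
    [0,0,0,0,0,0,0],
    [0,0,0,0,0,0,0],
    [0,0,0,0,0,0,0],
  ],
)

```text
time_s: 26.1
tcp_pos: [0.357, -0.3783, 0.0359]
ee_rot: [180.0, 0.1, 89.9]
force: [-8.5, 1.2, 18.8]
opening: 0.0094
grasp_force: 62.4
```

play_rows(
  increments=[
    [0,0,0,0,0,-4,0],
    [0,0,0,0,0,-12,0],
    [0,0,0,0,0,-30,0],
    [0,0,0,0,0,-60,0],
    [0,0,0,0,0,-90,0],
    [0,0,0,0,10,-120,0],
    [0,0,0,-2,35,-125,0],
    [0,0,0,-5,70,-125,0],
    [0,0,0,-8,105,-125,0],
    [0,0,0,-11,138,-125,0],
    [0,0,0,-12,154,-125,0],
    [0,0,0,-12,158,-125,0],
  ],
)

```text
time_s: 27.6
tcp_pos: [0.5154, -0.3891, 0.16]
ee_rot: [-180.0, -0.0, 90.0]
force: [-0.3, 0.4, -2.6]
opening: 0.0089
grasp_force: 60.3
```

Run:
```python
from station import manip
from h import *
s=manip.sense(); print(s['time_s'],s['tcp_pos'],s['ee_rot'],s['force'],s['opening'])
f=manip.grab_frame("wrist"); cv2.imwrite("pics/w8.png",f["frame"][:,:,::-1])
for b in blobs(f,"white",s['tcp_pos'][2]+.022,1500): print(*b)
print(held(f,"white",s['tcp_pos'][2]+.022,.054,np.array([.566,-.391]),200))
```

```text
27.6 [ 0.51542533 -0.38906417  0.16003869] [-1.79994260e+02 -1.88446983e-02  9.00357818e+01] [-0.28537651  0.40155683 -2.6013661 ] 0.008938791680838599
[583. 319.] [ 641.8 -414.5   41.2    4.5]
[420. 214.] [ 556.9 -374.7  115.6   16. ]
(array([ 550.4, -378. ]), 357, np.float64(5.82))
```

View pics/w8.png

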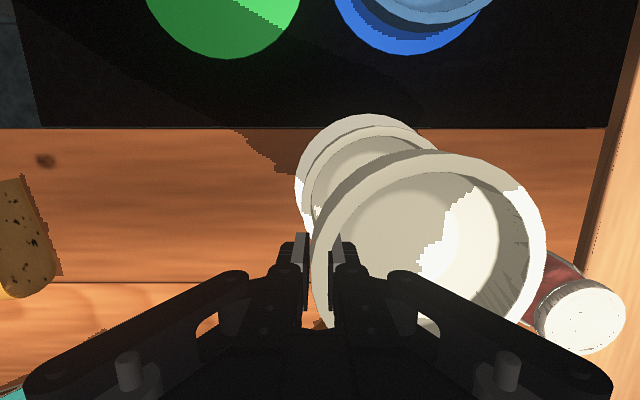

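White medium is held over white large, visible behind it with its rim top at (365,126). I'll fit both rims from hand-read edge pixels.

Run:
```python
from station import manip
from h import *
from scipy.optimize import least_squares
f=manip.grab_frame("wrist"); m=mask(f,"white")
def fit(p,z,r,c):
    P=plane(f,p,z); s=least_squares(lambda q:np.hypot(*(P-q).T)-r,c); print(np.round(s.x*1000,1),np.round(s.fun*1000,1))
z=manip.sense()['tcp_pos'][2]
# right edge: last white pixel per row 165..290 ; 
pts=[]
for v in range(195,285,6):
    u=np.where(m[v,330:549])[0].max()+330; pts.append((u,v))
pts=[p for p in pts if p[0]<548]+[(400,154),(430,150),(460,152),(490,161)]
print(pts)
fit(pts,z+.0255,.054,[.566,-.391])
```

```text
[(np.int64(528), 195), (np.int64(532), 201), (np.int64(536), 207), (np.int64(538), 213), (np.int64(540), 219), (np.int64(542), 225), (np.int64(544), 231), (np.int64(545), 237), (np.int64(545), 243), (np.int64(545), 249), (np.int64(546), 255), (np.int64(545), 261), (np.int64(543), 267), (np.int64(542), 273), (np.int64(541), 279), (400, 154), (430, 150), (460, 152), (490, 161)]
[ 561.3 -387.1] [-0.   0.   0.3  0.  -0.1 -0.   0.2  0.2 -0.1 -0.2  0.3  0.1 -0.4 -0.4
 -0.1 -0.3 -0.3 -0.1  0.4]
```

play_rows(
  increments=[
    [0,0,0,-2,1,10,0],
    [0,0,0,-4,1.5,30,0],
    [0,0,0,-4,1.5,50,0],
    [0,0,0,-4,1.5,66,0],
    [0,0,0,-4,1.5,78,0],
    [0,0,0,-4,1.5,86,0],
    [0,0,0,-4,1.5,90,0],
    [0,0,0,-4,1.5,92,0],
    [0,0,0,-4,1.5,92,0],
  ],
)

```text
time_s: 28.82
tcp_pos: [0.5169, -0.3935, 0.0682]
ee_rot: [180.0, 0.0, 90.0]
force: [-0.2, 0.4, -1.3]
opening: 0.0091
grasp_force: 60.2
```

play_rows(
  increments=[
    [0,0,0,0,0,0.7,0],
    [0,0,0,0,0,1.4,0],
    [0,0,0,0,0,1.4,0],
  ],
)

```text
time_s: 29.2
tcp_pos: [0.5168, -0.3937, 0.0671]
ee_rot: [180.0, 0.0, 90.0]
force: [-5.7, 1.5, 8.2]
opening: 0.0084
grasp_force: 62.1
```

play_rows(
  increments=[
    [0,0,0,0,0,-0.5,0],
    [0,0,0,0,0,-0.5,0.1],
    [0,0,0,0,0,-1,0.2],
    [0,0,0,0,0,-1,0.25],
    [0,0,0,0,0,-10,0.25],
    [0,0,0,0,0,-30,0.25],
    [0,0,0,0,0,-60,0.25],
    [0,0,0,-10,0,-100,0.25],
    [0,0,0,-30,0,-150,0.25],
    [0,0,0,-60,0,-190,0.25],
    [0,0,0,-70,0,-210,0.25],
    [0,0,0,-70,0,-210,0.25],
  ],
)

```text
time_s: 30.7
tcp_pos: [0.517, -0.4642, 0.2791]
ee_rot: [179.8, 0.1, 89.9]
force: [0.4, -0.2, -0.6]
opening: 0.0217
grasp_force: 0.0
```

Run:
```python
from station import manip
from h import *
s=manip.sense(); print(s['time_s'],s['tcp_pos'],s['force'])
f=manip.grab_frame("wrist"); g=manip.grab_frame("side")
a=f["frame"][20:220,200:520,::-1]; b=g["frame"][110:210,300:460,::-1]
cv2.imwrite("pics/w9.png",np.vstack([cv2.resize(a,(480,300)),cv2.resize(b,(480,300),interpolation=cv2.INTER_CUBIC)]))
for b in blobs(f,"white",.0915,1500): print(*b)
for b in blobs(manip.grab_frame("top"),"lblue",.062): print(*b)
```

```text
30.7 [ 0.51696554 -0.46420746  0.27909914] [ 0.37907768 -0.19915666 -0.56043268]
[502. 193.] [ 733.3 -479.2   70.9    2.9]
[357. 112.] [ 560.6 -391.3  124.4    2.7]
[213. 258.] [346.6 320.1 112.8   0.9]
[217. 208.] [514.2 315.2  89.    0.8]
[369. 186.] [ 597.9 -190.9  134.4    2.5]
```

View pics/w9.png

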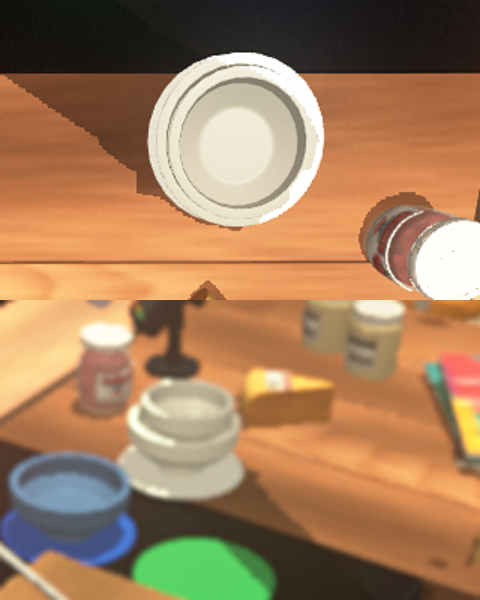

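White medium sits level and centred in white large. Now to the left side for blue medium.

play_rows(
  increments=[
    [0,0,0,15,0,-20,0.4],
    [0,0,0,45,-5,-40,0.4],
    [0,0,0,85,-10,-40,0.4],
    [0,0,0,130,-15,-40,0.4],
    [0,0,0,180,-20,-40,0.4],
    [0,0,0,230,-25,-40,0.4],
    [0,0,0,280,-30,-40,0.4],
    [0,0,0,330,-35,-40,0.4],
    [0,0,0,380,-40,-40,0.4],
    [0,0,0,430,-45,-40,0.4],
    [0,0,0,480,-50,-40,0.4],
    [0,0,0,530,-55,-40,0.4],
  ],
)

```text
time_s: 32.35
tcp_pos: [0.4606, 0.0692, 0.3173]
ee_rot: [179.9, 0.1, 90.1]
force: [0.0, -0.0, 0.2]
opening: 0.0343
grasp_force: 0.0
```

play_rows(
  increments=[
    [0,0,0,50,-5,0,0.4],
    [0,0,0,100,-10,0,0.4],
    [0,0,0,145,-12,0,0.4],
    [0,0,0,175,-12,0,0.4],
    [0,0,0,184,-12,0,0.4],
    [0,0,0,184,-12,0,0.4],
  ],
)

```text
time_s: 33.1
tcp_pos: [0.4492, 0.2509, 0.3167]
ee_rot: [180.0, 0.0, 90.1]
force: [0.3, 0.3, -0.0]
opening: 0.0343
grasp_force: 0.0
```

Run:
```python
from station import manip
from h import *
s=manip.sense(); print(s['time_s'],s['tcp_pos'],s['ee_rot'],s['joint_positions'])
f=manip.grab_frame("wrist"); cv2.imwrite("pics/w10.png",f["frame"][:,:,::-1])
for b in blobs(f,"lblue",.062,1000): print(*b)
for b in blobs(f,"blue",.062,1000): print(*b)
```

```text
33.1 [0.44916885 0.25085308 0.31665945] [1.79997346e+02 2.31982314e-02 9.00661100e+01] [  9.96601921  12.93623289 -49.26767127 100.50488135  10.33968136
  71.27058926 -41.86078987]
[368. 121.] [5.155e+02 3.175e+02 8.320e+01 5.000e-01]
[241. 116.] [349.  322.3 108.    0.9]
[368. 121.] [5.154e+02 3.175e+02 8.300e+01 5.000e-01]
[241. 116.] [349.1 322.3 107.8   1.1]
[530.  28.] [708.1 432.3  74.4   3.5]
```

play_rows(
  increments=[
    [0,0,0,20,-15,0,0.4],
    [0,0,0,50,-35,10,0.4],
    [0,0,0,70,-50,45,0.4],
    [0,0,0,71.5,-50,95,0.4],
    [0,0,0,71.5,-50,140,0.4],
    [0,0,0,71.5,-50,180,0.4],
    [0,0,0,71.5,-50,215,0.4],
    [0,0,0,71.5,-50,243,0.4],
    [0,0,0,71.5,-50,262,0.4],
    [0,0,0,71.5,-50,272,0.4],
    [0,0,0,71.5,-50,276,0.4],
    [0,0,0,71.5,-50,276,0.4],
  ],
)

```text
time_s: 34.65
tcp_pos: [0.4, 0.3223, 0.0408]
ee_rot: [180.0, -0.0, 90.0]
force: [0.2, 0.6, -0.1]
opening: 0.0345
grasp_force: 0.0
```

play_rows(
  increments=[
    [0,0,0,0,0,1.5,0.3],
    [0,0,0,0,0,1.5,0.2],
    [0,0,0,0,0,1.5,0.1],
    [0,0,0,0,0,1.5,0],
    [0,0,0,0,0,1.5,0],
    [0,0,0,0,0,1.5,0],
  ],
)

```text
time_s: 35.4
tcp_pos: [0.3999, 0.3224, 0.0392]
ee_rot: [180.0, -0.0, 90.0]
force: [0.2, 0.9, 5.4]
opening: 0.008
grasp_force: 56.9
```

play_rows(
  increments=[
    [0,0,0,0,0,-4,0],
    [0,0,0,0,0,-12,0],
    [0,0,0,0,0,-30,0],
    [0,0,0,0,0,-65,0],
    [0,0,0,0,0,-110,0],
    [0,0,0,0,0,-155,0],
    [0,0,0,0,0,-200,0],
    [0,0,0,0,0,-240,0],
    [0,0,0,0,0,-260,0],
    [0,0,0,0,0,-260,0],
  ],
)

```text
time_s: 36.65
tcp_pos: [0.3998, 0.3225, 0.3006]
ee_rot: [179.9, -0.1, 90.0]
force: [-0.3, -0.8, -2.8]
opening: 0.0081
grasp_force: 56.8
```

play_rows(
  increments=[
    [0,0,0,-10,5,0,0],
    [0,0,0,-30,15,0,0],
    [0,0,0,-60,30,0,0],
    [0,0,0,-100,50,0,0],
    [0,0,0,-140,70,0,0],
    [0,0,0,-180,88,0,0],
    [0,0,0,-220,107,0,0],
    [0,0,0,-260,126,0,0],
    [0,0,0,-300,145,0,0],
    [0,0,0,-340,165,0,0],
    [0,0,0,-380,184,0,0],
    [0,0,0,-420,203,0,0],
  ],
)

```text
time_s: 38.15
tcp_pos: [0.6025, -0.1, 0.2975]
ee_rot: [-179.9, -0.0, 90.0]
force: [-0.1, -0.1, -2.3]
opening: 0.008
grasp_force: 56.8
```

play_rows(
  increments=[
    [0,0,0,-35,17,0,0],
    [0,0,0,-65,32,5,0],
    [0,0,0,-83,41,25,0],
    [0,0,0,-90,44,55,0],
    [0,0,0,-90,44,90,0],
    [0,0,0,-90,44,120,0],
    [0,0,0,-90,44,138,0],
    [0,0,0,-90,44,145,0],
    [0,0,0,-90,44,145,0],
  ],
)

```text
time_s: 39.28
tcp_pos: [0.6468, -0.1879, 0.1541]
ee_rot: [180.0, -0.0, 90.0]
force: [0.8, -1.1, -1.7]
opening: 0.0083
grasp_force: 56.8
```

```bash
cat >> h.py <<'E'
def edges(f,col,z,r,c,side,vs,top=None):
    "held lid: outermost col-pixel per row on one side ('L'/'R'), plus first col-pixel per column in top=(u0,u1)"
    from scipy.optimize import least_squares
    m=mask(f,col); n,l=cv2.connectedComponents(m); k=np.bincount(l[150:250][l[150:250]>0]).argmax(); m=l==k
    p=[]
    for v in vs:
        u=np.where(m[v])[0]; p.append((u.min() if side=='L' else u.max()+1,v))
    for u in (range(*top,8) if top else []): p.append((u,np.where(m[:,u])[0].min()))
    P=plane(f,p,z); s=least_squares(lambda q:np.hypot(*(P-q).T)-r,c,loss="soft_l1",f_scale=.001)
    return np.round(s.x*1000,1),np.round(s.fun*1000,1)
E
python3 - <<'E'
from station import manip
from h import *
s=manip.sense(); print(s['time_s'],s['tcp_pos'],s['ee_rot'],s['force'],s['opening'])
f=manip.grab_frame("wrist"); cv2.imwrite("pics/w10.png",f["frame"][:,:,::-1])
t=s['tcp_pos']
print(edges(f,"lblue",t[2]+.023,.054,[t[0]-.05,t[1]],'L',range(195,285,6)))
E
```

```text
39.275 [ 0.64679724 -0.18793928  0.15407429] [ 1.79999269e+02 -5.33802316e-03  9.00016776e+01] [ 0.76071932 -1.11094361 -1.6526787 ] 0.008289915250415199
(array([ 599.1, -187.4]), array([ 0. , -0. ,  0.1, -0.2,  0. ,  0.1,  0.2, -0.2, -0.1, -0.2,  0.2,
       -0. , -0.1, -0.1,  0.2]))
```

View pics/w10.png

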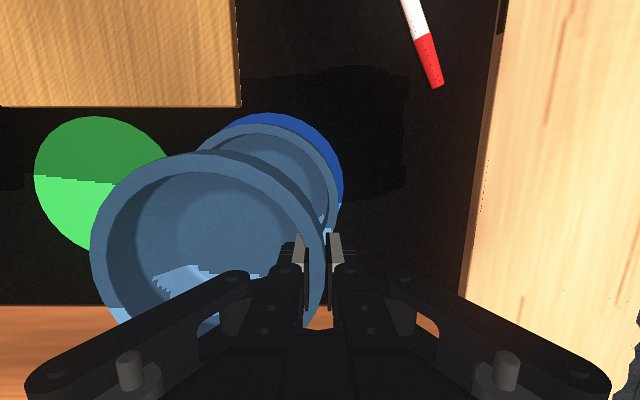

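Blue medium is held at about (598,-187.4) over blue large at (597,-188). I'll lower it straight down.

play_rows(
  increments=[
    [0,0,0,0,0,12,0],
    [0,0,0,0,0,30,0],
    [0,0,0,0,0,47,0],
    [0,0,0,0,0,62,0],
    [0,0,0,0,0,73,0],
    [0,0,0,0,0,80,0],
    [0,0,0,0,0,83,0],
    [0,0,0,0,0,84,0],
    [0,0,0,0,0,84,0],
  ],
)

```text
time_s: 40.45
tcp_pos: [0.6469, -0.1879, 0.0702]
ee_rot: [180.0, 0.0, 90.0]
force: [-0.6, 0.1, -1.9]
opening: 0.0081
grasp_force: 56.8
```

play_rows(
  increments=[
    [0,0,0,0,0,0.7,0],
    [0,0,0,0,0,1.4,0],
    [0,0,0,0,0,1.4,0],
  ],
)

```text
time_s: 40.83
tcp_pos: [0.6471, -0.1879, 0.0689]
ee_rot: [180.0, 0.0, 90.0]
force: [1.2, 0.4, 2.4]
opening: 0.0081
grasp_force: 57.4
```

play_rows(
  increments=[
    [0,0,0,0,0,0.4,0],
    [0,0,0,0,0,0,0.1],
    [0,0,0,0,0,-0.5,0.2],
    [0,0,0,0,0,-1,0.25],
    [0,0,0,0,0,-10,0.25],
    [0,0,0,0,0,-30,0.25],
    [0,0,0,0,0,-60,0.25],
    [0,0,0,0,-20,-100,0.25],
    [0,0,0,-20,-50,-150,0.25],
    [0,0,0,-50,-80,-190,0.25],
    [0,0,0,-70,-100,-220,0.25],
    [0,0,0,-70,-100,-220,0.25],
  ],
)

```text
time_s: 42.32
tcp_pos: [0.5463, -0.2599, 0.2922]
ee_rot: [179.8, 0.2, 89.8]
force: [-0.1, 0.9, -0.8]
opening: 0.0213
grasp_force: 0.0
```

Run:
```python
from station import manip
from h import *
s=manip.sense(); print(s['time_s'],s['tcp_pos'],s['force'])
f=manip.grab_frame("wrist"); cv2.imwrite("pics/w11.png",f["frame"][:,:,::-1])
# medium rim: interior darkness edge unreliable -> fit Hough circles on the crop for both rims
g=cv2.cvtColor(f["frame"],cv2.COLOR_RGB2GRAY)
for z,r in ((.0915,.054),(.0915,.046),(.065,.066)):
    c0=pix(f,[[.597,-.188,z]])[0]; rp=np.hypot(*(pix(f,[[.597+r,-.188,z]])[0]-c0))
    x,y=np.round(c0).astype(int)-90
    h=cv2.HoughCircles(g[max(y,0):y+180,x:x+180],cv2.HOUGH_GRADIENT_ALT,1,5,param1=100,param2=.6,minRadius=int(rp-3),maxRadius=int(rp+4))
    if h is not None:
        for q in h.reshape(-1,h.shape[-1])[:3]: print(z,r,rp,q,np.round(plane(f,[q[:2]+[x,max(y,0)]],z)*1000,1))
for b in blobs(f,"lblue",.065,1500): print(*b)
for b in blobs(manip.grab_frame("top"),"lblue",.062): print(*b)
```

```text
42.325 [ 0.54632496 -0.25989017  0.29219788] [-0.05615369  0.87021537 -0.84244792]
0.0915 0.054 47.767789565727185 [81.       88.       47.810863] [[ 586.6 -185.8]]
0.0915 0.046 40.6941077425483 [88.      87.      40.60933] [[ 594.5 -184.8]]
0.0915 0.046 40.6941077425483 [76.      99.      40.61819] [[ 581.2 -197.8]]
0.0915 0.046 40.6941077425483 [101.       85.       40.47871] [[ 609.  -182.6]]
0.065 0.066 54.17310188491933 [90.       86.       54.879467] [[ 596.9 -183. ]]
[359. 114.] [ 598.7 -188.1  130.9    0.8]
[217. 208.] [514.2 315.2  89.    0.8]
[369. 186.] [ 598.3 -190.5  133.4    1.9]
```

Blue medium is in, and the blob's outline is still a clean circle on the mat. Blue small hasn't moved from (515.5,317.5), so I'll go for its far wall.

play_rows(
  increments=[
    [0,0,0,20,0,-10,0.4],
    [0,0,0,55,0,-20,0.4],
    [0,0,0,100,0,-20,0.4],
    [0,0,0,150,2,-20,0.4],
    [0,0,0,200,4,-20,0.4],
    [0,0,0,250,5,-20,0.4],
    [0,0,0,300,6,-20,0.4],
    [0,0,0,350,7,-20,0.4],
    [0,0,0,400,7,-20,0.4],
    [0,0,0,450,7,-20,0.4],
    [0,0,0,500,7,-20,0.4],
    [0,0,0,540,7,-20,0.4],
  ],
)

```text
time_s: 43.92
tcp_pos: [0.5518, 0.2862, 0.3085]
ee_rot: [-179.9, -0.0, 90.2]
force: [-0.0, 0.1, 1.1]
opening: 0.0342
grasp_force: 0.0
```

play_rows(
  increments=[
    [0,0,0,0,0,0,0.4],
    [0,0,0,0,0,0,0.4],
  ],
)

```text
time_s: 44.18
tcp_pos: [0.5529, 0.2831, 0.3083]
ee_rot: [-180.0, 0.0, 90.1]
force: [0.1, 0.6, 0.4]
opening: 0.0343
grasp_force: 0.0
```

Run:
```python
from station import manip
from h import *
s=manip.sense(); print(s['time_s'],s['tcp_pos'],s['ee_rot'],s['joint_positions'])
f=manip.grab_frame("wrist")
for b in blobs(f,"lblue",.062,1000): print(*b)
for b in blobs(f,"red",.062,1000): print(*b)
```

```text
44.175 [0.55285087 0.28310898 0.30834967] [-1.79955218e+02  3.54683065e-03  9.00995654e+01] [  3.39475988  26.45539232 -46.66569     86.40779698  19.51694666
  75.61387617 -45.04935584]
[289. 146.] [5.161e+02 3.177e+02 8.310e+01 3.000e-01]
[392. 114.] [647.6 358.7  84.2   1.1]
```

play_rows(
  increments=[
    [0,0,0,15,1,10,0.35],
    [0,0,0,34.5,1,35,0.35],
    [0,0,0,34.5,1,80,0.35],
    [0,0,0,34.5,1,125,0.35],
    [0,0,0,34.5,1,165,0.35],
    [0,0,0,34.5,1,200,0.35],
    [0,0,0,34.5,1,230,0.35],
    [0,0,0,34.5,1,252,0.35],
    [0,0,0,34.5,1,264,0.35],
    [0,0,0,34.5,1,268,0.35],
    [0,0,0,34.5,1,268,0.35],
  ],
)

```text
time_s: 45.6
tcp_pos: [0.555, 0.3169, 0.041]
ee_rot: [180.0, -0.0, 90.0]
force: [-0.8, -0.2, -0.1]
opening: 0.0297
grasp_force: 0.0
```

play_rows(
  increments=[
    [0,0,0,0.5,-1,1.5,0.25],
    [0,0,0,0.5,-1,1.5,0.15],
    [0,0,0,0.5,-1,1.5,0.05],
    [0,0,0,0.5,-1,1.5,0],
    [0,0,0,0.5,-1,1.5,0],
    [0,0,0,0.5,-1,1.5,0],
  ],
)

```text
time_s: 46.35
tcp_pos: [0.554, 0.3172, 0.0394]
ee_rot: [180.0, -0.0, 90.0]
force: [-0.1, -1.4, 5.7]
opening: 0.0082
grasp_force: 56.9
```

play_rows(
  increments=[
    [0,0,0,0,0,-4,0],
    [0,0,0,0,0,-12,0],
    [0,0,0,0,0,-30,0],
    [0,0,0,0,0,-65,0],
    [0,0,0,0,0,-110,0],
    [0,0,0,0,0,-155,0],
    [0,0,0,0,0,-200,0],
    [0,0,0,0,0,-240,0],
    [0,0,0,0,0,-265,0],
    [0,0,0,0,0,-265,0],
  ],
)

```text
time_s: 47.6
tcp_pos: [0.5539, 0.3178, 0.3069]
ee_rot: [179.8, -0.1, 90.0]
force: [0.2, -0.2, -1.5]
opening: 0.008
grasp_force: 56.7
```

play_rows(
  increments=[
    [0,0,0,-10,2,0,0],
    [0,0,0,-30,5,0,0],
    [0,0,0,-60,10,0,0],
    [0,0,0,-100,16,0,0],
    [0,0,0,-140,23,0,0],
    [0,0,0,-180,29,0,0],
    [0,0,0,-220,36,0,0],
    [0,0,0,-260,42,0,0],
    [0,0,0,-300,48,0,0],
    [0,0,0,-340,55,0,0],
    [0,0,0,-380,61,0,0],
    [0,0,0,-420,68,0,0],
  ],
)

```text
time_s: 49.1
tcp_pos: [0.6211, -0.105, 0.3031]
ee_rot: [-179.9, -0.0, 90.0]
force: [0.9, -0.4, -0.5]
opening: 0.0083
grasp_force: 56.7
```

play_rows(
  increments=[
    [0,0,0,-35,6,0,0],
    [0,0,0,-62,10,5,0],
    [0,0,0,-80,13,25,0],
    [0,0,0,-86,14,55,0],
    [0,0,0,-86,14,85,0],
    [0,0,0,-86,14,110,0],
    [0,0,0,-86,14,122,0],
    [0,0,0,-86,14,127,0],
    [0,0,0,-86,14,127,0],
  ],
)

```text
time_s: 50.22
tcp_pos: [0.6359, -0.1887, 0.1772]
ee_rot: [180.0, -0.0, 90.0]
force: [0.1, 0.3, -1.0]
opening: 0.0085
grasp_force: 56.7
```

Run:
```python
from station import manip
from h import *
s=manip.sense(); print(s['time_s'],s['tcp_pos'],s['ee_rot'],s['force'],s['opening'])
f=manip.grab_frame("wrist"); cv2.imwrite("pics/w12.png",f["frame"][:,:,::-1])
t=s['tcp_pos']
print(edges(f,"lblue",t[2]+.023,.042,[t[0]-.038,t[1]],'L',range(200,270,6)))
m=mask(f,"lblue")
for v in range(90,300,10): 
    u=np.where(m[v])[0]; print(v,(u.min(),u.max()) if len(u) else None,end=' ')
```

```text
50.225 [ 0.63591198 -0.1886863   0.17717991] [ 1.79982525e+02 -6.82955149e-03  9.00134260e+01] [ 0.05604959  0.27195612 -1.04920712] 0.008468991904801236
(array([ 600.1, -187. ]), array([ 0.1,  0. , -0. ,  0.3, -0.2, -0.1, -0.2, -0. , -0. ,  0.2,  0.2,
       -0.1]))
90 None 100 None 110 None 120 None 130 (np.int64(240), np.int64(309)) 140 (np.int64(225), np.int64(323)) 150 (np.int64(216), np.int64(332)) 160 (np.int64(210), np.int64(338)) 170 (np.int64(207), np.int64(343)) 180 (np.int64(203), np.int64(346)) 190 (np.int64(185), np.int64(347)) 200 (np.int64(170), np.int64(348)) 210 (np.int64(161), np.int64(346)) 220 (np.int64(153), np.int64(343)) 230 (np.int64(149), np.int64(339)) 240 (np.int64(145), np.int64(325)) 250 (np.int64(144), np.int64(324)) 260 (np.int64(143), np.int64(325)) 270 (np.int64(144), np.int64(325)) 280 (np.int64(147), np.int64(325)) 290 (np.int64(151), np.int64(322))
```

play_rows(
  increments=[
    [0,0,0,0,-1,12,0],
    [0,0,0,0,-1,30,0],
    [0,0,0,0,-1,47,0],
    [0,0,0,0,-1,61,0],
    [0,0,0,0,-1,71,0],
    [0,0,0,0,-1,77,0],
    [0,0,0,0,-1,80,0],
    [0,0,0,0,-1,81,0],
    [0,0,0,0,-1,81,0],
  ],
)

```text
time_s: 51.4
tcp_pos: [0.6349, -0.1889, 0.0963]
ee_rot: [180.0, 0.0, 90.0]
force: [-0.8, 0.2, -0.7]
opening: 0.008
grasp_force: 56.7
```

play_rows(
  increments=[
    [0,0,0,0,0,0.6,0],
    [0,0,0,0,0,1,0],
    [0,0,0,0,0,1,0],
  ],
)

```text
time_s: 51.78
tcp_pos: [0.6351, -0.1889, 0.0955]
ee_rot: [179.9, 0.0, 90.0]
force: [1.4, 0.4, 6.2]
opening: 0.0082
grasp_force: 57.5
```

Contact is at the expected height (0.0955). Releasing and retreating.

play_rows(
  increments=[
    [0,0,0,0,0,0,0],
    [0,0,0,0,0,0,0.1],
    [0,0,0,0,0,-0.5,0.2],
    [0,0,0,0,0,-1,0.25],
    [0,0,0,0,0,-10,0.25],
    [0,0,0,0,0,-30,0.25],
    [0,0,0,0,0,-60,0.25],
    [0,0,0,0,-20,-100,0.25],
    [0,0,0,-30,-50,-140,0.25],
    [0,0,0,-70,-80,-170,0.25],
    [0,0,0,-110,-100,-200,0.25],
    [0,0,0,-120,-100,-210,0.25],
  ],
)

```text
time_s: 53.28
tcp_pos: [0.5335, -0.312, 0.3083]
ee_rot: [179.9, 0.2, 89.8]
force: [0.1, 0.2, 0.8]
opening: 0.0216
grasp_force: 0.0
```

play_rows(
  increments=[
    [0,0,0,-40,-20,0,0.25],
    [0,0,0,-90,-40,0,0.25],
    [0,0,0,-130,-50,0,0.25],
    [0,0,0,-160,-50,0,0.25],
    [0,0,0,-160,-50,0,0.25],
    [0,0,0,-160,-50,0,0.25],
  ],
)

```text
time_s: 54.02
tcp_pos: [0.4856, -0.4675, 0.3054]
ee_rot: [180.0, -0.0, 90.1]
force: [0.1, 1.5, 0.7]
opening: 0.0213
grasp_force: 0.0
```

Run:
```python
from station import manip
from h import *
s=manip.sense(); print(s['time_s'],s['tcp_pos'],s['force'])
f=manip.grab_frame("wrist"); g=manip.grab_frame("side"); t=manip.grab_frame("top")
a=f["frame"][0:200,180:580,::-1]; b=g["frame"][130:230,280:430,::-1]; c=t["frame"][150:240,320:455,::-1]
I=cv2.INTER_CUBIC
cv2.imwrite("pics/w13.png",np.vstack([cv2.resize(a,(600,280),interpolation=I),np.hstack([cv2.resize(b,(300,210),interpolation=I),cv2.resize(c,(300,210),interpolation=I)])]))
for n,q in (("wrist",f),("top",t)):
  for col in ("lblue","white"):
    for bb in blobs(q,col,.065,150): 
      if 100<bb[1][2]<200 and bb[1][1]>-450 and bb[1][0]<700: print(n,col,*bb)
```

```text
54.025 [ 0.48556463 -0.46747327  0.30541343] [0.11639539 1.53541946 0.67920995]
wrist white [378. 111.] [ 561.8 -391.3  137.6    4.1]
top lblue [369. 186.] [ 597.9 -190.6  134.4    2.5]
top white [442. 391.] [ -39.  -442.5  112.9   34.3]
top white [426. 198.] [ 562.5 -380.1  149.1    4.6]
```

View pics/w13.png

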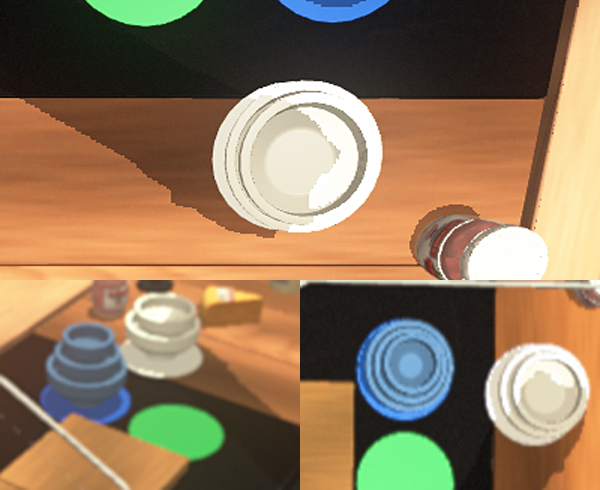

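The last view shows the blue stack of three and the white stack of two upright and centred on their own mats. The rim offsets match parallax, and the green mat is empty.

```bash
python3 -c "
from station import manip
print(manip.close_job())"
```

```text
the job is handed in; nothing more can be done
None
```

I handed in the job at about 54 s: blue large is on the blue mat with blue medium and small nested in it, white large is on the white mat with white medium in it, I saw no white small, and I did not touch the pepper mill or the red look-alike; the hand-in call returned no verdict.

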